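# Close a battery housing on its dowels and hold it shut

## Robot

A 6-joint arm with a two-finger parallel gripper is mounted at the origin on the work surface. World frame = base frame: x ahead of the robot, y to its left, z up, the work surface at z = 0. Lengths are in m, angles in rad, forces in N, time in s.
With the tool pointing down it reaches from about 0.25 to 0.85 m from the base axis. Payload 12.5 kg.
Tool frame: the origin (TCP) lies midway between the tips of the shut fingers; the grasp point (between the pads) lies 19 mm behind it; z points along the fingers, x is the direction in which the jaws open and shut, and the axes are right-handed (so a half turn about z gives the same grasp; the last joint's range is limited). The gripper opens to 93 mm and grips with 3 to 60 N. Pads are 15 mm wide; open, the fingers measure 128 mm over their backs; the gripper's body (75 mm by 188 mm) begins 65 mm behind the grasp point.
Start: joints at [-1.195, 0.351, 1.652, -0, 1.139, -0.085], TCP at [0.245, -0.493, 0.219] pointing down, gripper open.
Joint ranges: [-2.75, 2.75], [-0.79, 2.1], [0.01, 2.65], [-1.57, 4.71], [0.07, 3.14], [-2.87, 2.87]. Speed limits (rad/s): [2.22, 2.22, 2.79, 3.14, 3.14, 3.14].

## Interface

Orientations are given as [roll, pitch, yaw] about the fixed x, y, z axes, in that order (R = Rz(yaw) Ry(pitch) Rx(roll)).
In Python, from cell import robot, fingers, imaging, order gives the robot as it stands. Calls block until the motion is done:
- robot.goto(position, orientation): joint-space move of the TCP to a pose.
- robot.move_l(position, rate=0.15, attitude=None): straight line of the TCP; attitude=None keeps the orientation; rate is the mean speed in m/s.
- robot.set_joints(angles): joint-space move.
- fingers.let_go() and fingers.close(newtons=None): open the fingers fully, or close them until they stop; newtons is the grip in N (None keeps the last).
- robot.pause(seconds).
- robot.ik(position, orientation): joint angles nearest the present ones, or None.
- robot.get_obs(): the state.
- imaging.grab_frame(name): name is "scene" or "side" or "wrist"; returns a dict with "img" (400x640x3 uint8, red, green, blue), "fov_y" (degrees; the focal length in pixels is half the picture's height over the tangent of half this angle, whatever the lens; pixels are square), "cx", "cy" (the principal point, pixels), "R" (3x3) and "t" (3): a world point X has camera coordinates R X + t. Camera axes: x right, y down, z forward; pixel columns grow to the right and rows downward; lengths in m; the calibration is good to about 2 mm. A picture is of the moment at which its call begins. There is no depth.
A pose or a line that the arm cannot do raises robot.MotionError and nothing moves.
- order.hand_in(): hands the job in, once; it reports no verdict.
Trained networks look in a picture, given as the dict that the camera call returned (one of the last four; its "shot" number tells which), for a name from the list of things; names that differ only in an ending like _2 or _b are one class to them, and where a whole thing is asked for, a point or a joint stands for the part that bears it (a point fixed in the world has none). Each returns a list of dicts, best first, with "conf" (0 to 1); they miss things now and then, are a little off and sometimes report something else, mostly with a low value. They report only what shows in the picture. A call takes as long as a camera call. They do not tell look-alikes from the thing itself.
- imaging.search_frame(target, picture): "at" ([column, row] in pixels, amid what is visible of it).
- imaging.masks_of(target, picture): "mask" (400x640 bool, what is visible of it) and "at" ([column, row] in pixels, amid what is visible of it).
- imaging.spot_point(target, picture): "at" ([column, row] in pixels: a listed point, or the origin of a listed thing).
The state is a dict: "time": time; "joints": joint angles; "dq": joint speeds; "tau": joint torques, N m; "position": TCP position; "eef_rot": TCP orientation; "force": force on the tool from outside, world axes, zero at the start; "wrist_torque": the same for the moment, N m; "opening": opening from 0.0 (shut) to 1.0 (fully open).
Only numpy, scipy, OpenCV 4.12 (cv2) and the standard library are available. Lean on these libraries where they do the work, as an engineer would, in place of code of your own. Each camera call takes 0.05 s, during which the arm holds its last target.

## Task

One of the three battery cells in the lower housing half has tipped over against the end wall: stand it upright in its lane, terminal up, beside its two standing neighbours, and let go of it. Then fit the loose cover, open side down, over the cells and onto the two dowels, press it fully home against its springs, and finish while still holding it pressed shut, as one would while glue sets: do not let go. Leave everything else on the bench where it is.

Things in the scene. Friction and masses are not known exactly. Their poses are not given: they have to be found in the camera images.
- joint_face (a point): Centre of the flat joint face (upper rim) of the lower housing half, 41 mm above the bench; x along the lane, z up. Grey plastic trough 110 x 40 mm with a solid ear 24 mm long at each end (158 mm overall; ears' tops level with the face), fixed on an aluminium plate 190 x 64 x 12 mm that is fixed to the bench. Side walls 6 mm, end walls 5 mm thick.
- lane (a point): Centre of the lane floor, 16 mm above the bench, 25 mm under joint_face; same axes. The lane is open at the top, 100 mm long (x from -50 to +50 mm) and 28 mm wide.
- dowel_a (a point): Top of the steel dowel on the +x ear (x = +67 mm, y = 0 of joint_face): 8 mm diameter, its top 7 mm tapered to 3 mm; rises 18 mm above the joint face, top 59 mm above the bench.
- dowel_b (a point): Top of the equal dowel on the -x ear, at x = -67 mm, y = 0.
- spring_a (a point): Top (released) of the brass spring pin on the +x ear at (+67, +13) mm of joint_face: 5.6 mm diameter, 5 mm proud of the face. The two pins carry the cover's weight and keep it about 5 mm open; pushing both flush takes about 8 N in all, the cover's weight included.
- spring_b (a point): Top (released) of the equal spring pin on the -x ear, at (-67, -13) mm.
- cell_3_center (a point): Middle of the tipped cell: white cylinder 26 mm in diameter, 50 mm long, 65 g; z along its axis to the end with the small steel terminal. It leans about 50 degrees towards the lane's +x end, foot on the floor near cell_2, side on the +x end wall's top edge, terminal end up. Free for it: lane x = +3 to +50 mm; standing in the middle of that, its axis is at x = +27 mm, its middle 25 mm above the floor.
- cell_1_center (a point): Middle of an equal cell that stands upright at the lane's -x end; z is its axis, terminal up.
- cell_2_center (a point): Middle of an equal cell that stands upright next to cell_1, near the lane's middle; z is its axis, terminal up. Its near face is at about x = +3 mm of lane.
- cover_center (a point): Middle of the loose cover, grey plastic, about 140 g, open side down on the bench: box 110 (x) x 40 (y) x 31 mm high, inside 105 x 35 x 27 mm, flat roof with black slots. 15.5 mm above its rim. At each end an ear 24 mm long, 40 wide, 12 high from the rim, with a 10 mm through hole (chamfered below) at x = +67 and -67 mm, y = 0. z up. Fits either way round.
- cover_rim (a point): Centre of the cover's open underside, level with its rim and with the underside of its ears; same axes as cover_center. It lies on joint_face when the cover is fully home.
- spool: Bystander: aluminium solder spool standing, 54 mm in diameter, 44 mm high. Origin under its centre.
- flux_jar: Bystander: amber glass jar with black cap, 40 mm in diameter, 45 mm high. Origin under its centre.
- mouse: Bystander: black computer mouse, 62 x 100 x 28 mm. Origin under its centre.
- screwdriver: Bystander: screwdriver lying, 160 mm long.
- parts_tray: Bystander: clear tray with small parts, 110 x 160 x 30 mm. Origin under its centre.
- honey_ring: Bystander: black plastic ring, 90 mm in diameter, 55 mm high. Origin under its centre.
- carton: Bystander: cardboard box, 120 x 90 x 70 mm. Origin under its centre.
Not all that is in view belongs to the job. Leave any green or purple look-alike of the part that bears cover_center alone.

How it is judged:
By the outcome, as a careful person would: the job done as asked, in the order asked, and still so for the second after the job is handed in, while the arm keeps its last pose, push and grip.
It also fails if it takes over 58 s, if anything falls off the work surface, if the arm or the gripper's body presses on something with over 40 N, if the wrist force passes 120 N, or if a joint passes its speed limit or range.

## Working session

There is one attempt and no reset: what is moved stays moved. The work goes in short steps, each a Python script; the robot and the scene stay as the last script left them, time stands still between calls to the robot, and variables do not carry over. Pictures are saved under pics/ and viewed, and the job is handed in when it is done.

```bash
ls; mkdir -p pics; python3 - <<'E'
from cell import robot, fingers, imaging, order
import cv2
for n in ["scene","side","wrist"]:
    p=imaging.grab_frame(n); cv2.imwrite(f"pics/a_{n}.png",p["img"][:,:,::-1]); print(n,p["fov_y"],p["R"],p["t"],p["shot"])
o=robot.get_obs(); print(o)
E
```

```text
pics
scene 55.537614150130004 [[ 0.03620707  0.99932387 -0.00639196]
 [ 0.60970423 -0.02715745 -0.79216364]
 [-0.79180162  0.02478471 -0.61027528]] [ 0.00541194 -0.22426757  1.5002805 ] 1
side 53.98877583196665 [[-0.74078985 -0.67158714 -0.0141813 ]
 [-0.37430879  0.43022496 -0.82146176]
 [ 0.5577843  -0.60322234 -0.57008725]] [0.33052137 0.26008731 0.98733268] 2
wrist 68.82989745175117 [[ 4.44531958e-01 -8.95762495e-01 -9.44097994e-04]
 [-8.69228316e-01 -4.31618231e-01  2.41138626e-01]
 [-2.16410427e-01 -1.06373189e-01 -9.70490222e-01]] [-0.54855315 -0.02781063  0.38982075] 3
{'time': 0.15, 'joints': array([-1.19457703e+00,  3.51130740e-01,  1.65226037e+00, -7.86021363e-06,
        1.13909429e+00, -8.45774549e-02]), 'dq': array([ 0.00157883, -0.00397451, -0.0015596 , -0.0007562 ,  0.00126295,
        0.00146655]), 'tau': array([-1.85870299e-04, -4.97463405e+01, -2.85344660e+01,  6.98822946e-02,
        2.46682344e-02, -7.60355601e-05]), 'position': array([ 0.24450096, -0.49237689,  0.21822144]), 'eef_rot': array([-3.14152435e+00,  8.90154068e-04, -1.10999625e+00]), 'force': array([ 0.97242331,  1.00721457, -0.30585555]), 'wrist_torque': array([ 0.01098758, -0.01804841, -0.025373  ]), 'opening': 1.0009942265997915}
```

View pics/a_scene.png

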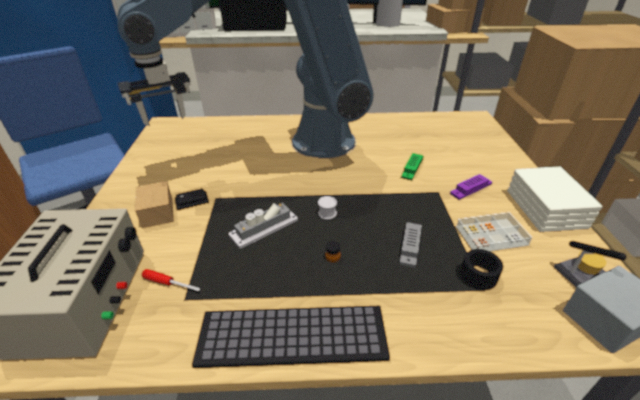

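View pics/a_side.png

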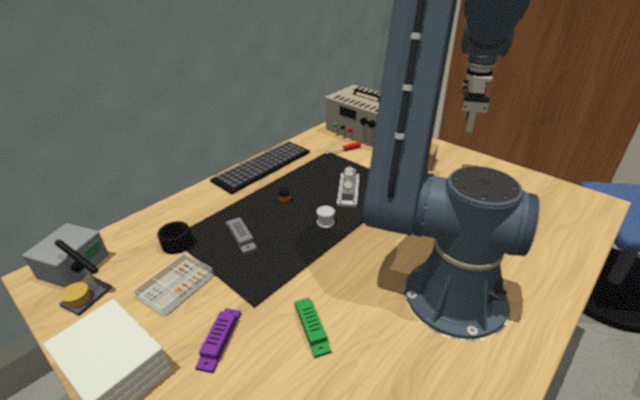

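View pics/a_wrist.png

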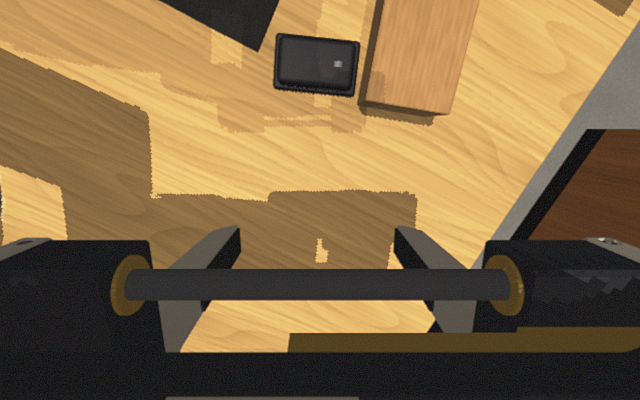

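Cover candidates are grey (scene 411,243), green look-alike (413,166) and purple look-alike (471,187). The description says grey plastic, so I choose the one at (411,243). The housing is at (263,225), with the tipped cell at its right end.

```bash
cat > h.py <<'E'
from cell import robot, fingers, imaging, order
import cv2, numpy as np
from scipy.spatial.transform import Rotation as Ro
from scipy.optimize import least_squares
def f(p): return 200/np.tan(np.radians(p["fov_y"])/2)
def proj(p,X):
    c=np.atleast_2d(X)@p["R"].T+p["t"]; return np.c_[p["cx"]+f(p)*c[:,0]/c[:,2], p["cy"]+f(p)*c[:,1]/c[:,2]]
def ray(p,uv):
    d=p["R"].T@np.array([(uv[0]-p["cx"])/f(p),(uv[1]-p["cy"])/f(p),1]); return -p["R"].T@p["t"], d/np.linalg.norm(d)
def atz(p,uv,z):
    o,d=ray(p,uv); return o+d*(z-o[2])/d[2]
def tri(obs):
    A=np.zeros((3,3));b=np.zeros(3)
    for p,uv in obs:
        o,d=ray(p,uv);M=np.eye(3)-np.outer(d,d);A+=M;b+=M@o
    return np.linalg.solve(A,b)
def save(p,n,crop=None,s=1):
    im=p["img"][:,:,::-1]
    if crop: im=im[crop[1]:crop[3],crop[0]:crop[2]]
    if s!=1: im=cv2.resize(im,None,fx=s,fy=s,interpolation=cv2.INTER_CUBIC)
    cv2.imwrite(f"pics/{n}.png",im)
E
python3 - <<'E'
from h import *
np.set_printoptions(precision=4,suppress=True)
s=imaging.grab_frame("scene"); d=imaging.grab_frame("side"); w=imaging.grab_frame("wrist")
save(s,"b_cov",(380,200,450,280),7); save(s,"b_hou",(215,185,345,260),6)
o=robot.get_obs(); R=Ro.from_euler("xyz",o["eef_rot"]).as_matrix()
c=-w["R"].T@w["t"]; print("cam in tool",R.T@(c-o["position"])); print((w["R"]@R)); print(w["cx"],w["cy"],f(w),s["cx"],s["cy"])
for n,z in [("cover_center",.0155),("joint_face",.041),("lane",.016),("dowel_a",.059),("spring_a",.046),("cell_3_center",.04),("cell_1_center",.041),("spool",0),("flux_jar",0)]:
  for p,l in ((s,"s"),(d,"d")):
    for r in imaging.spot_point(n,p)[:4]: print(n,l,r["at"],round(r["conf"],2),atz(p,r["at"],z))
E
```

```text
cam in tool [-0.0009 -0.0669 -0.1663]
[[ 1.      0.0002  0.    ]
 [-0.0001  0.9705 -0.2412]
 [-0.0001  0.2412  0.9705]]
316.81947913585867 199.24112064894572 291.92921510390056 321.9057876205458 197.17298683212658
cover_center s [472.1, 186.3] 0.95 [0.3513 0.4664 0.0155]
cover_center s [414.4, 242.1] 0.89 [0.5965 0.2226 0.0155]
cover_center s [412.7, 163.9] 0.82 [0.2102 0.3057 0.0155]
cover_center s [172.8, 281.6] 0.6 [ 0.7065 -0.393   0.0155]
cover_center d [314.2, 322.5] 0.86 [0.2048 0.2994 0.0155]
cover_center d [237.9, 237.3] 0.81 [0.5802 0.2309 0.0155]
cover_center d [219.3, 331.3] 0.7 [0.3505 0.4606 0.0155]
joint_face s [263.7, 214.8] 0.86 [ 0.4948 -0.1885  0.041 ]
joint_face s [260.2, 227.3] 0.46 [ 0.5474 -0.1936  0.041 ]
lane s [262.7, 224.2] 0.83 [ 0.5066 -0.1928  0.016 ]
lane d [347.4, 185.8] 0.8 [ 0.5099 -0.1938  0.016 ]
dowel_a s [279.2, 202.7] 0.87 [ 0.4641 -0.1448  0.059 ]
dowel_a d [347.1, 188.0] 0.96 [ 0.462  -0.1325  0.059 ]
dowel_a d [347.0, 164.7] 0.62 [ 0.5578 -0.2484  0.059 ]
spring_a s [282.9, 201.1] 0.88 [ 0.4405 -0.1362  0.046 ]
spring_a s [243.3, 230.3] 0.74 
[... 250 characters left out ...]
cell_3_center s [270.2, 218.0] 0.53 [ 0.5084 -0.1692  0.04  ]
cell_3_center s [262.2, 225.7] 0.29 [ 0.5399 -0.1889  0.04  ]
cell_3_center d [348.3, 185.8] 0.63 [ 0.4851 -0.1676  0.04  ]
cell_3_center d [239.0, 238.2] 0.56 [0.5495 0.2465 0.04  ]
cell_3_center d [417.9, 161.3] 0.2 [ 0.3938 -0.4654  0.04  ]
cell_1_center s [253.7, 222.6] 0.4 [ 0.5272 -0.2134  0.041 ]
cell_1_center d [348.1, 173.1] 0.37 [ 0.5365 -0.2293  0.041 ]
cell_1_center d [173.6, 244.6] 0.17 [0.6653 0.3857 0.041 ]
spool s [323.2, 212.0] 0.53 [ 0.4407 -0.0175  0.    ]
spool d [321.9, 222.6] 0.77 [0.4526 0.0021 0.    ]
flux_jar s [333.4, 257.3] 0.61 [0.6283 0.0022 0.    ]
flux_jar d [282.9, 204.2] 0.65 [0.6178 0.0162 0.    ]
```

View pics/b_hou.png

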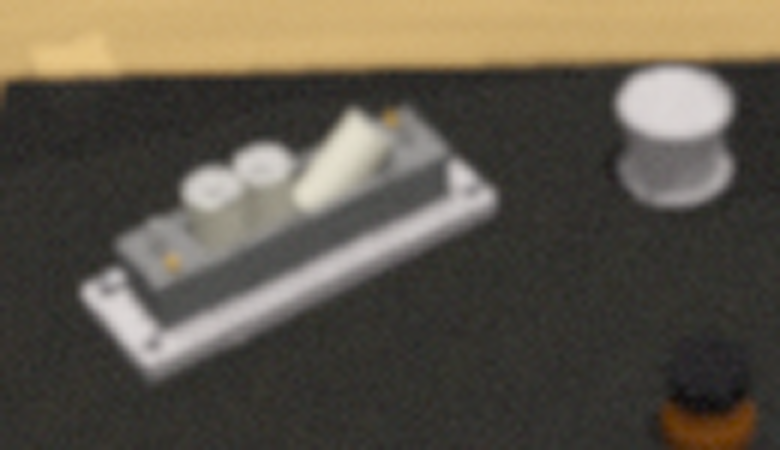

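View pics/b_cov.png

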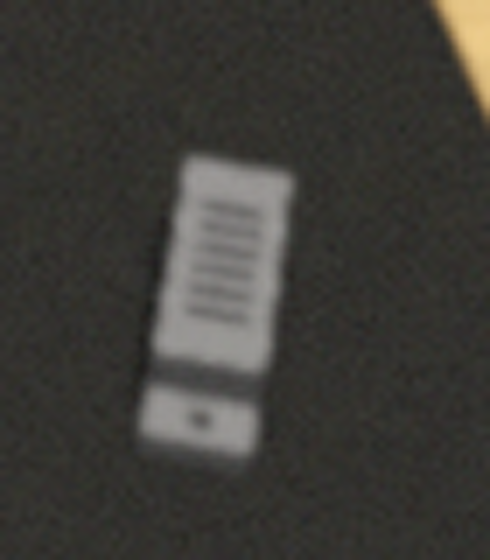

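```bash
python3 - <<'E'
from h import *
np.set_printoptions(precision=4,suppress=True)
c=np.array([.508,-.192]); hx=np.array([-.71,.71])
robot.goto([*(c+.05*hx),.19],[np.pi,0,-2.356])
o=robot.get_obs();print(o["time"],o["joints"],o["position"])
w=imaging.grab_frame("wrist"); save(w,"c_w"); 
import pickle; pickle.dump(w,open("w1.pkl","wb"))
for n,z in [("joint_face",.041),("dowel_a",.059),("spring_a",.046),("cell_3_center",.042),("cell_1_center",.041)]:
    for r in imaging.spot_point(n,w)[:4]: print(n,r["at"],round(r["conf"],2),atz(w,r["at"],z))
E
```

```text
2.9667 [-0.4142  0.2905  1.8146 -0.0001  1.0364  1.9418] [ 0.4725 -0.1569  0.1901]
joint_face [322.2, 146.6] 0.78 [ 0.5009 -0.1924  0.041 ]
dowel_a [331.4, 77.4] 0.78 [ 0.5418 -0.2448  0.059 ]
dowel_a [309.8, 210.9] 0.72 [ 0.4635 -0.1363  0.059 ]
dowel_a [322.1, 137.5] 0.55 [ 0.5084 -0.1992  0.059 ]
spring_a [323.4, 212.6] 0.8 [ 0.449  -0.1427  0.046 ]
spring_a [322.1, 77.9] 0.75 [ 0.549  -0.2398  0.046 ]
cell_3_center [315.9, 174.8] 0.71 [ 0.4843 -0.1663  0.042 ]
cell_3_center [321.5, 137.3] 0.46 [ 0.5083 -0.1987  0.042 ]
cell_1_center [326.4, 114.3] 0.61 [ 0.5213 -0.2187  0.041 ]
cell_1_center [549.5, 76.6] 0.21 [ 0.3883 -0.4033  0.041 ]
cell_1_center [312.7, 177.4] 0.19 [ 0.4846 -0.1616  0.041 ]
```

View pics/c_w.png

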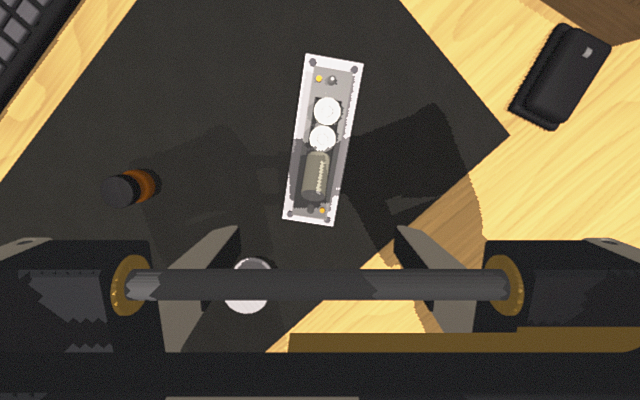

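```bash
python3 - <<'E'
from h import *
import pickle
w=pickle.load(open("w1.pkl","rb")); save(w,"c_w2",(270,40,380,235),5)
im=cv2.imread("pics/c_w2.png"); cv2.imwrite("pics/c_w3.png",cv2.resize(w["img"][45:145,285:375,::-1],None,fx=6,fy=6,interpolation=cv2.INTER_CUBIC));cv2.imwrite("pics/c_w4.png",cv2.resize(w["img"][135:235,270:360,::-1],None,fx=6,fy=6,interpolation=cv2.INTER_CUBIC))
E
```

```text
(no output)
```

View pics/c_w3.png

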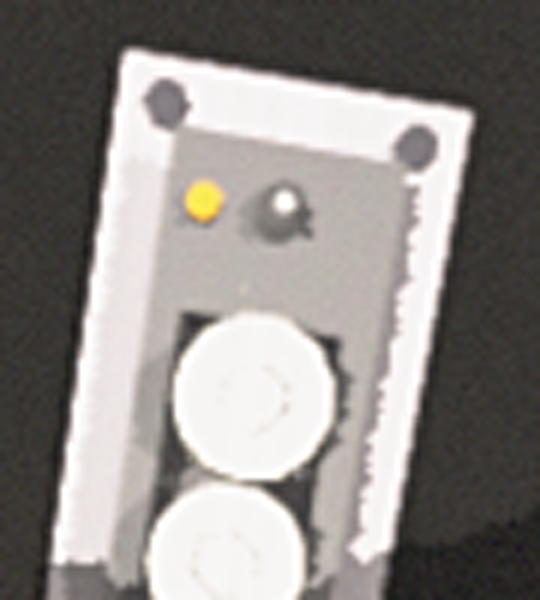

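View pics/c_w4.png

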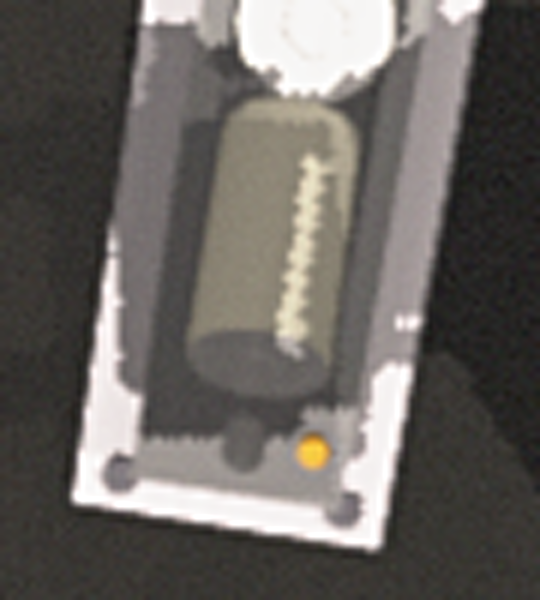

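```bash
python3 - <<'E'
from h import *
import pickle
np.set_printoptions(precision=4,suppress=True)
w=pickle.load(open("w1.pkl","rb"))
P=[(.067,0,.059),(-.067,0,.059),(.067,.013,.046),(-.067,-.013,.046),(-.095,-.032,.012),(-.095,.032,.012),(.095,-.032,.012),(.095,.032,.012)]
U=np.array([(310.4,209.5),(332.4,78.7),(322.1,210.1),(318.7,78.2),(305.7,52.9),(363.5,64),(282.4,218.7),(333.6,226.2)])-.3
P=np.array(P)
def X(q,P=P):
    c,s=np.cos(q[2]),np.sin(q[2]); return np.c_[q[0]+c*P[:,0]-s*P[:,1],q[1]+s*P[:,0]+c*P[:,1],P[:,2]+(q[3] if len(q)>3 else 0)]
for q0 in ([.5,-.19,2.2],[.5,-.19,2.2,0]):
    r=least_squares(lambda q:(proj(w,X(q))-U).ravel(),q0,loss="soft_l1")
    print(r.x,np.degrees(r.x[2]));print(proj(w,X(r.x))-U)
q=r.x[:3]; 
C=np.array([(-.037,0,.066),(-.0105,0,.066),(.0502,0,.0581),(.031,0,.042)])
print(proj(w,X(q,C)))
# seen cell tops
for uv in [(285+253/6,45+395/6),(285+225/6,45+560/6)]:
    d=atz(w,uv,.066)[:2]-q[:2];c,s=np.cos(q[2]),np.sin(q[2]);print("cell top in housing",c*d[0]+s*d[1],-s*d[0]+c*d[1])
d=atz(w,(270+258/6,135+363/6),.0581)[:2]-q[:2];print("cell3 end",c*d[0]+s*d[1],-s*d[0]+c*d[1])
E
```

```text
[ 0.5018 -0.1905  2.1944] 125.72946819852078
[[ 0.0712  2.2945]
 [ 0.0165 -0.3791]
 [ 0.2468  0.2018]
 [ 0.1597 -0.0201]
 [-0.1486 -0.0278]
 [ 0.1319 -0.787 ]
 [-0.1941 -0.162 ]
 [-0.3864  0.2613]]
[ 0.5018 -0.1906  2.1941 -0.0016] 125.71231782970199
[[ 0.1063  1.8423]
 [-0.0243 -0.1384]
 [ 0.2234 -0.2218]
 [ 0.1931  0.2072]
 [-0.0447  0.3002]
 [-0.0489 -0.4928]
 [-0.0491 -0.5876]
 [-0.4606 -0.1805]]
[[327.0529 110.0729]
 [322.432  138.0997]
 [312.69   196.0597]
 [315.6876 175.6993]]
cell top in housing -0.036333337208302716 0.0002249574126981721
cell top in housing -0.010290777387250753 0.00010242162722720952
cell3 end 0.04955139842775924 0.0002256270841700589
```

```bash
cat >> h.py <<'E'
H=np.array([.5018,-.1905]); TH=2.1943
hx=np.array([np.cos(TH),np.sin(TH),0]); hy=np.array([-np.sin(TH),np.cos(TH),0]); ez=np.array([0,0,1.])
def lane(x,y,z): return np.array([H[0],H[1],.016])+x*hx+y*hy+z*ez
def att(b):
    b=np.radians(b); return Ro.from_matrix(np.c_[hy,hx*np.cos(b)-ez*np.sin(b),-(hx*np.sin(b)+ez*np.cos(b))]).as_euler("xyz")
def tz(b): return -(hx*np.sin(np.radians(b))+ez*np.cos(np.radians(b)))
E
python3 - <<'E'
from h import *
np.set_printoptions(precision=3,suppress=True)
b=30; s=.0327
g=lane(.0119+.766*s,0,.00996+.643*s)
pre=g-.05*tz(b)
for p,bb in ((pre,b),(g,b),(lane(.027,0,.035+s),-20),(lane(.027,0,s),-20)): print(p,robot.ik(p,att(bb)))
robot.goto(pre,att(b))
robot.move_l(g+np.array([0,0,.004]),.12)
o=robot.get_obs(); print(o["time"],o["position"],g,o["force"])
s_=imaging.grab_frame("scene"); d=imaging.grab_frame("side");w=imaging.grab_frame("wrist")
save(s_,"d_s",(200,130,340,260),4);save(d,"d_d",(300,110,420,220),5);save(w,"d_w")
E
```

```text
[ 0.466 -0.14   0.09 ] None
[ 0.48  -0.161  0.047] [-0.235  0.48   2.161 -1.32   0.344 -2.765]
[ 0.486 -0.169  0.084] [-0.504  0.618  1.647  0.158  1.199  1.932]
[ 0.486 -0.169  0.049] [-0.504  0.671  1.658  0.162  1.135  1.921]Traceback (most recent call last):
  File "<stdin>", line 7, in <module>
cell.MotionError: the arm cannot take that pose within its joint ranges
```

```bash
python3 - <<'E'
from h import *
np.set_printoptions(precision=2,suppress=True)
for flip in (0,1):
  for b in (-50,-40,-30,-20,-10,0,5,10,15,20,25,30,40,50):
    A=Ro.from_euler("xyz",att(b))
    if flip: A=A*Ro.from_euler("z",np.pi)
    out=[]
    for p in (lane(.037,0,.031),lane(.037,0,.031)-.05*tz(b),lane(.055,0,.09),lane(.027,0,.07),lane(.027,0,.033)):
        out.append(robot.ik(p,A.as_euler("xyz")))
    print(flip,b,*[str(o) for o in out])
E
```

```text
0 -50 [-0.57  0.93  1.37  0.29  1.67  1.85] [-0.59  0.94  1.26  0.28  1.78  1.86] [-0.56  0.82  1.43  0.3   1.72  1.87] [-0.58  0.89  1.35  0.29  1.74  1.86] [-0.58  0.94  1.35  0.28  1.69  1.85]
0 -40 [-0.55  0.84  1.47  0.25  1.49  1.86] [-0.57  0.82  1.38  0.24  1.6   1.87] [-0.54  0.73  1.51  0.26  1.56  1.89] [-0.56  0.79  1.44  0.25  1.57  1.87] [-0.56  0.85  1.45  0.25  1.51  1.86]
0 -30 [-0.53  0.75  1.58  0.21  1.31  1.88] [-0.54  0.71  1.5   0.2   1.42  1.89] [-0.52  0.64  1.61  0.21  1.39  1.91] [-0.53  0.7   1.54  0.21  1.39  1.9 ] [-0.53  0.76  1.55  0.21  1.33  1.88]
0 -20 [-0.5   0.66  1.68  0.17  1.12  1.92] [-0.51  0.61  1.63  0.15  1.23  1.93] [-0.48  0.55  1.7   0.16  1.21  1.95] [-0.5   0.61  1.65  0.16  1.2   1.93] [-0.5   0.67  1.66  0.16  1.14  1.92]
0 -10 [-0.46  0.59  1.79  0.1   0.92  1.99] [-0.47  0.52  1.75  0.09  1.03  2.  ] [-0.44  0.47  1.8   0.1   1.02  2.02] [-0.47  0.54  1.75  0.09  1.01  1.99] [-0.47  0.6   1.77  0.1   0.94  1.99]
0 0 [-0.41  0.53  1.89  0.    0.72  2.1 ] [-0.41  0.44  1.87  0.    0.83  2.1 ] [-0.4   0.4   1.9   0.    0.84  2.12] [-
[... 3401 characters left out ...]
] [-0.24  0.32  2.13 -0.69  0.44 -0.27] [-0.28  0.39  2.09 -0.73  0.4  -0.26] [-0.28  0.47  2.11 -0.91  0.34 -0.07]
1 30 [-0.24  0.48  2.16 -1.32  0.34  0.38] [-0.19  0.36  2.19 -1.07  0.4   0.15] [-0.2   0.33  2.17 -0.98  0.42  0.04] [-0.25  0.4   2.13 -1.05  0.38  0.08] [-0.25  0.48  2.14 -1.29  0.34  0.33]
1 40 [-0.17  0.53  2.23  4.43  0.49  0.97] [-0.1   0.41  2.27  4.65  0.5   0.79] [-0.13  0.36  2.24 -1.53  0.49  0.64] [-0.18  0.43  2.21  4.63  0.46  0.72] [-0.18  0.53  2.21  4.44  0.48  0.94]
1 50 [-0.1   0.61  2.27  4.2   0.72  1.27] [-0.01  0.5   2.32  4.36  0.72  1.18] [-0.06  0.43  2.29  4.42  0.67  1.04] [-0.12  0.5   2.26  4.31  0.66  1.11] [-0.12  0.61  2.26  4.2   0.71  1.25]
```

```bash
cat >> h.py <<'E'
def attf(b): return (Ro.from_euler("xyz",att(b))*Ro.from_euler("z",np.pi)).as_euler("xyz")
B0=22; B1=-28; S=.0322
G=lane(.0119+.766*S,0,.00996+.643*S)
E
python3 - <<'E'
from h import *
np.set_printoptions(precision=3,suppress=True)
robot.goto(G-.05*tz(B0),attf(B0))
robot.move_l(G+np.array([0,0,.003]),.12)
o=robot.get_obs(); print(o["time"],o["position"],G,o["force"])
s_=imaging.grab_frame("scene"); d=imaging.grab_frame("side");w=imaging.grab_frame("wrist")
save(s_,"d_s",(200,130,340,260),4);save(d,"d_d",(300,110,420,220),5);save(w,"d_w")
E
```

```text
5.8083 [ 0.48  -0.161  0.05 ] [ 0.48  -0.161  0.047] [0.224 0.136 0.304]
```

View pics/d_s.png

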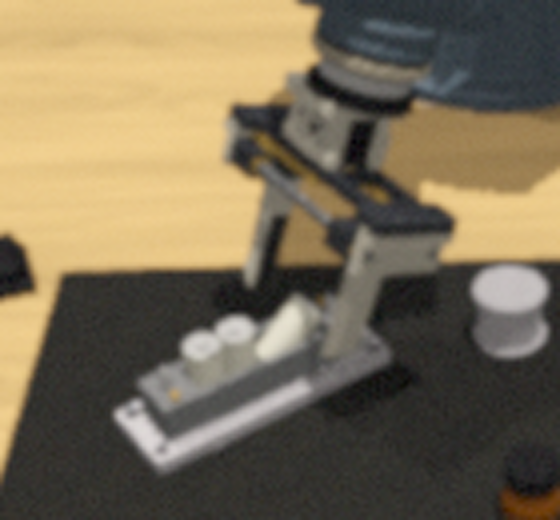

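View pics/d_d.png

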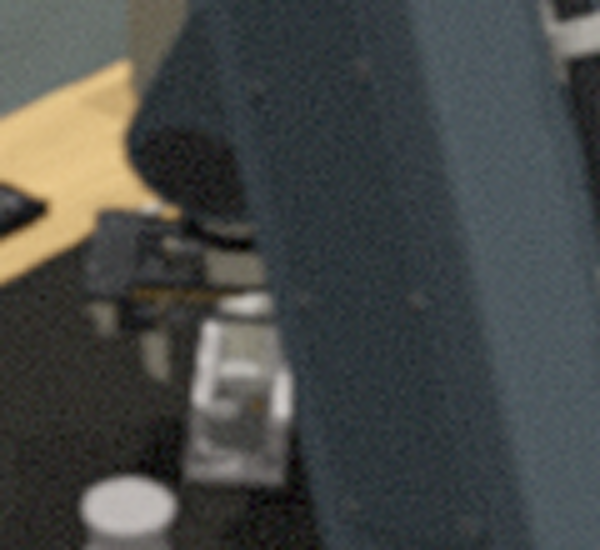

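View pics/d_w.png

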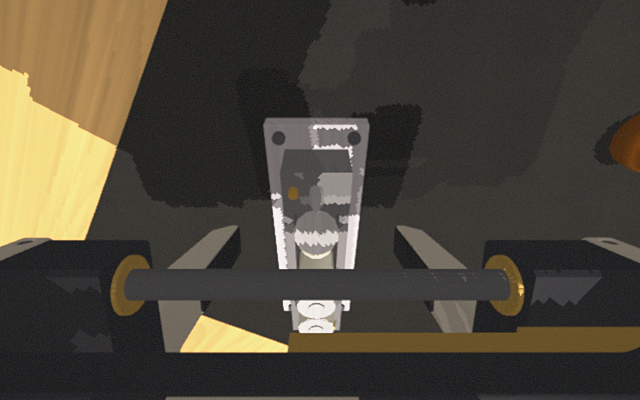

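The wrist view shows the tipped cell at (316,240), centred between the fingers (about 237 to 395). The scene crop shows the fingers straddling the +x end. Next I lower 3 mm, grip and lift.

```bash
python3 - <<'E'
from h import *
np.set_printoptions(precision=3,suppress=True)
robot.move_l(G,.05)
fingers.close(15)
o=robot.get_obs(); print(o["time"],o["position"],o["opening"],o["force"])
robot.move_l(G+.018*hx+.042*ez,.10)
o=robot.get_obs(); print(o["time"],o["position"],o["opening"],o["force"])
s_=imaging.grab_frame("scene"); w=imaging.grab_frame("wrist")
save(s_,"e_s",(200,130,340,260),4);save(w,"e_w")
E
```

```text
7.2833 [ 0.48  -0.161  0.047] 0.26758678400010627 [ 1.027 -0.364 -0.378]
7.8917 [ 0.47  -0.146  0.088] 0.26529027333872923 [ 0.408  0.375 -0.43 ]
```

View pics/e_s.png

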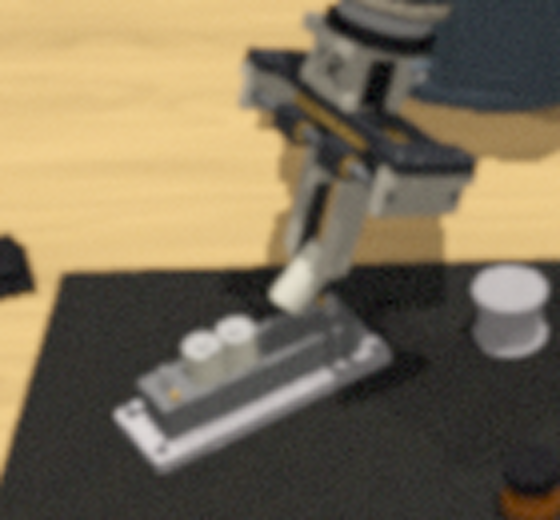

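View pics/e_w.png

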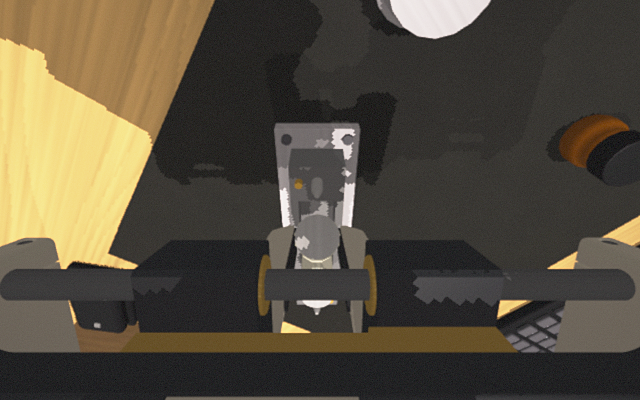

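```bash
python3 - <<'E'
from h import *
np.set_printoptions(precision=3,suppress=True)
try: robot.move_l(lane(.029,0,.040+S),.08,attf(B1))
except robot.MotionError as e: print(e)
o=robot.get_obs(); print(o["time"],o["position"],o["opening"],o["force"])
s_=imaging.grab_frame("scene"); d=imaging.grab_frame("side"); w=imaging.grab_frame("wrist")
save(s_,"f_s",(215,150,315,250),6);save(d,"f_d",(300,110,420,220),5);save(w,"f_w")
import pickle; pickle.dump((s_,d,w),open("f.pkl","wb"))
E
```

```text
10.1583 [ 0.485 -0.167  0.088] 0.26389615380602005 [ 0.293  1.091 -0.952]
```

View pics/f_s.png

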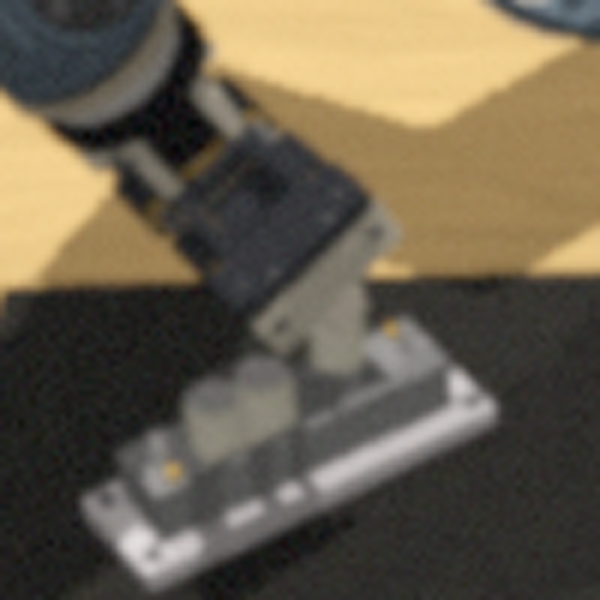

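View pics/f_d.png

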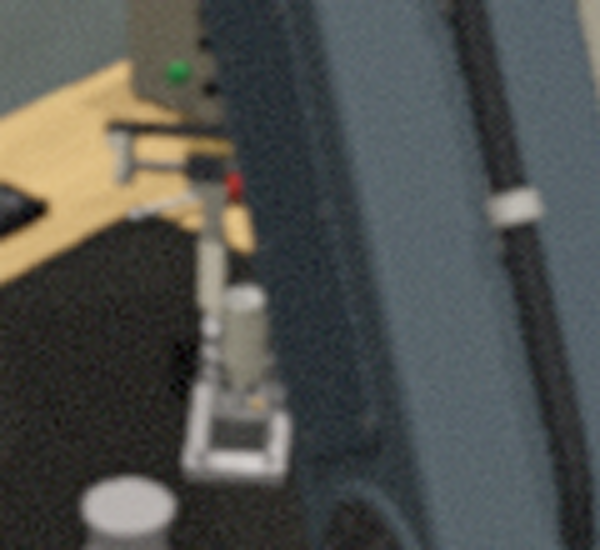

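View pics/f_w.png

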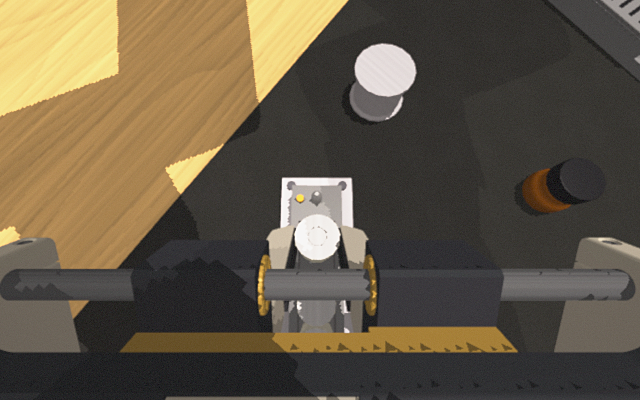

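```bash
python3 - <<'E'
from h import *
np.set_printoptions(precision=4,suppress=True)
import pickle; s,d,w=pickle.load(open("f.pkl","rb"))
print(proj(w,lane(.029,0,.09)), proj(s,np.array([lane(.029,0,.09),lane(.029,0,.04)])), proj(d,np.array([lane(.029,0,.09),lane(.029,0,.04)])))
p=atz(w,(317,236),.106); q=p-lane(0,0,0); print("top in lane",q@hx,q@hy)
robot.move_l(lane(.028,0,.004+S),.08)
o=robot.get_obs(); print(o["time"],o["position"],o["force"]); f0=o["force"][2]
z=.003
while z>-.006:
    robot.move_l(lane(.028,0,z+S),.03); o=robot.get_obs(); print(z,o["time"],o["force"])
    if o["force"][2]-f0>2: break
    z-=.001
s=imaging.grab_frame("scene"); w=imaging.grab_frame("wrist"); save(s,"g_s",(215,150,315,250),6);save(w,"g_w",(220,150,420,340),4)
E
```

```text
[[315.627  237.7975]] [[269.4907 194.2442]
 [271.0869 208.2825]] [[348.6634 169.279 ]
 [348.3406 181.957 ]]
top in lane 0.029985255019367052 -0.0007531951095181606
10.9083 [ 0.4854 -0.1677  0.052 ] [ 0.4768  0.7472 -0.9602]
0.003 11.1583 [-0.5269  0.1548 -1.3522]
0.002 11.4083 [-0.0599 -0.06   -0.509 ]
0.001 11.6583 [ 0.4048  0.3649 -0.1022]
0.0 11.9083 [-1.9361 -0.502   9.1144]
```

View pics/g_s.png

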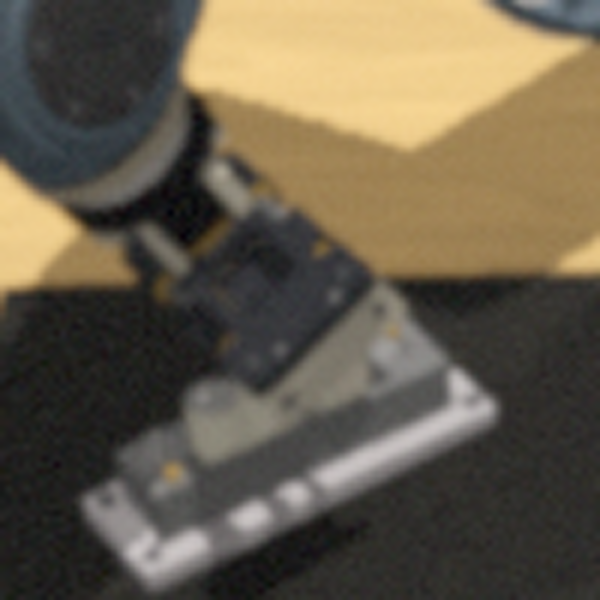

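View pics/g_w.png

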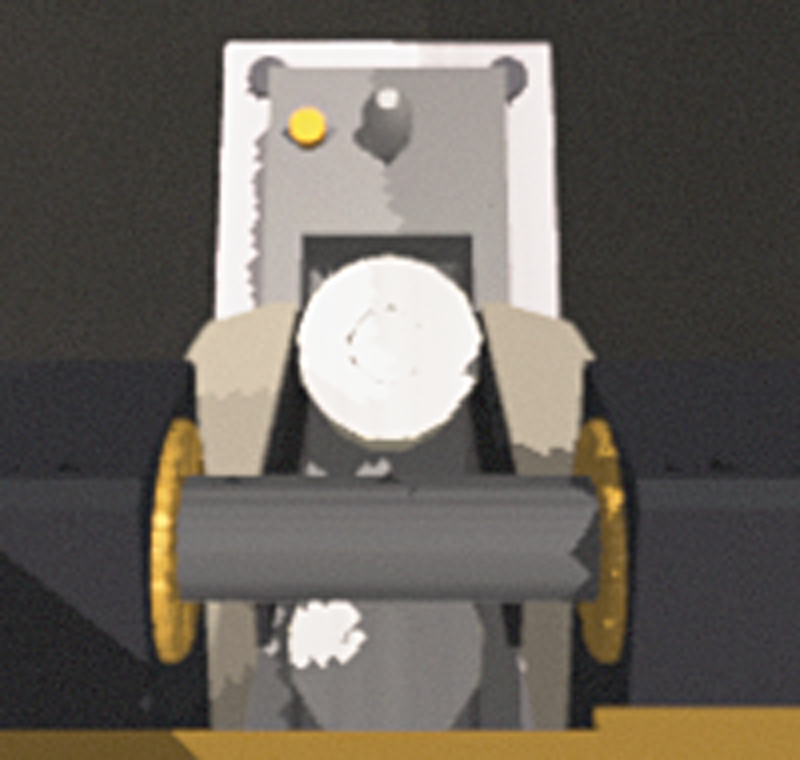

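Contact is exactly where the lane floor was expected, and the wrist crop shows the terminal centred in the lane. Release, retreat, and re-measure the housing with the wrist turned the other way.

```bash
python3 - <<'E'
from h import *
np.set_printoptions(precision=4,suppress=True)
robot.move_l(lane(.028,0,.0006+S),.03)
fingers.let_go()
o=robot.get_obs(); print(o["time"],o["opening"],o["force"])
robot.move_l(lane(.028,0,S)-.07*tz(B1),.15)
robot.goto(lane(0,0,.174)-.05*hx,attf(0))
o=robot.get_obs(); print(o["time"],o["position"],o["eef_rot"])
w=imaging.grab_frame("wrist"); s=imaging.grab_frame("scene"); save(s,"i_s",(215,170,345,260),6); save(w,"i_w")
import pickle; pickle.dump(w,open("w2.pkl","wb"))
P=np.array([(.067,0,.059),(-.067,0,.059),(.067,.013,.046),(-.067,-.013,.046),(-.095,-.032,.012),(-.095,.032,.012),(.095,-.032,.012),(.095,.032,.012)])
print(proj(w,np.array([H[0]+p[0]*hx[0]+p[1]*hy[0] for p in P]+[0]).reshape(-1,1)*0+0) if 0 else proj(w,np.array([lane(p[0],p[1],p[2]-.016) for p in P])))
E
```

```text
13.4333 1.0012549840700138 [-0.1307  0.3385  0.7402]
14.5 [ 0.5305 -0.2302  0.1903] [-3.1413 -0.0002  0.6245]
[[316.0935  73.8185]
 [316.0624 209.6058]
 [303.0197  76.1055]
 [327.8704 206.3638]
 [341.9542 220.8939]
 [290.3155 220.8593]
 [345.7507  53.6844]
 [286.617   53.6236]]
```

View pics/i_s.png

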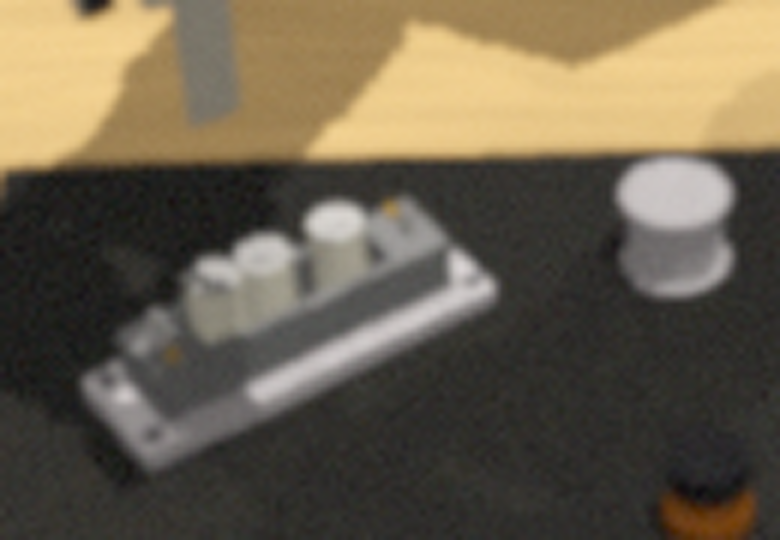

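View pics/i_w.png

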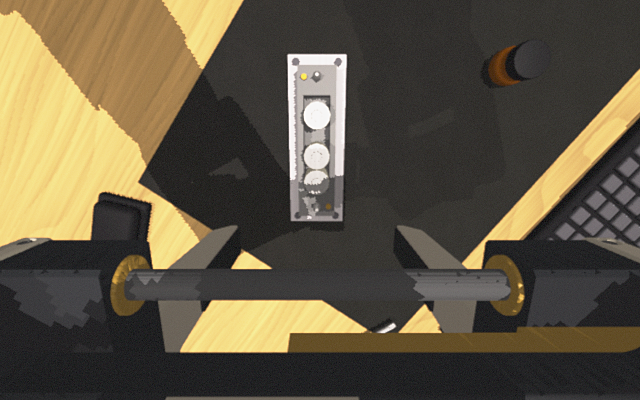

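The scene crop shows all three cells standing. Now a zoomed reading of the dowels.

```bash
python3 - <<'E'
from h import *
import pickle
w=pickle.load(open("w2.pkl","rb"))
a=cv2.resize(w["img"][45:135,275:355,::-1],None,fx=6,fy=6,interpolation=cv2.INTER_CUBIC)
b=cv2.resize(w["img"][145:235,275:355,::-1],None,fx=6,fy=6,interpolation=cv2.INTER_CUBIC)
b=cv2.convertScaleAbs(b,alpha=1.5)
cv2.imwrite("pics/j1.png",a);cv2.imwrite("pics/j2.png",b)
E
```

View pics/j1.png

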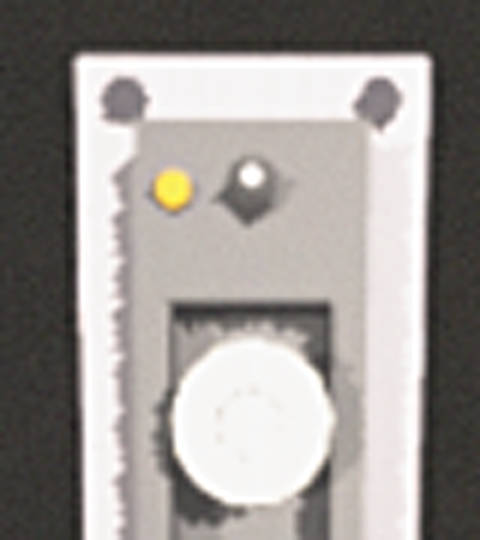

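View pics/j2.png

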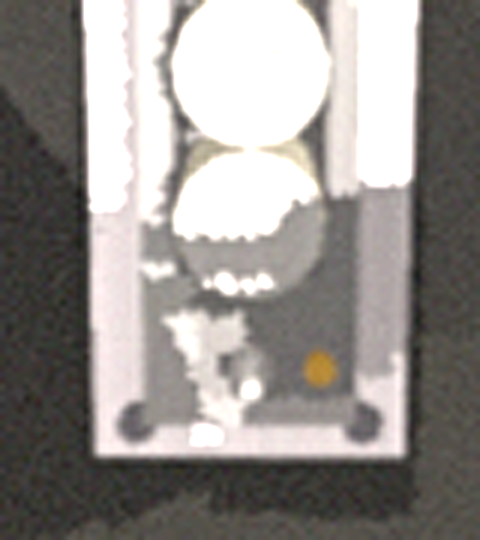

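```bash
cat > fit.py <<'E'
from h import *
P=np.array([(.067,0,.059),(-.067,0,.059),(.067,.013,.046),(-.067,-.013,.046),(-.095,-.032,.012),(-.095,.032,.012),(.095,-.032,.012),(.095,.032,.012)])
def X(q,P=P):
    c,s=np.cos(q[2]),np.sin(q[2]); return np.c_[q[0]+c*P[:,0]-s*P[:,1],q[1]+s*P[:,0]+c*P[:,1],P[:,2]+(q[3] if len(q)>3 else 0)]
E
python3 - <<'E'
from fit import *
import pickle
np.set_printoptions(precision=4,suppress=True)
w=pickle.load(open("w2.pkl","rb"))
U=np.array([(317,74.5),(316.7,209.5),(303.8,76.3),(328.3,206.3),(342.8,220.8),(290.8,221.2),(347.2,54.5),(287.3,54.2)])-.3
for q0 in ([.5,-.19,2.2],[.5,-.19,2.2,0]):
    r=least_squares(lambda q:(proj(w,X(q))-U).ravel(),q0,loss="soft_l1",f_scale=.5)
    print(r.x,np.degrees(r.x[2]));print((proj(w,X(r.x))-U).T)
d=r.x[:2]-H;print("diff along hx,hy",d@hx[:2],d@hy[:2])
print(robot.get_obs()["eef_rot"])
E
```

```text
[ 0.5022 -0.1902  2.1927] 125.63453693872455
[[ 0.0097  0.0165  0.1092  0.2102 -0.2797  0.0827 -0.5703  0.1974]
 [-0.3521  0.429   0.1116  0.404   0.4519 -0.0596 -0.4389 -0.3006]]
[ 0.5022 -0.1902  2.1928 -0.0011] 125.63864305680549
[[-0.0107  0.0082  0.1359  0.1648 -0.358   0.1503 -0.6858  0.2732]
 [-0.1673  0.1459  0.2814  0.1414  0.176  -0.3317 -0.2141 -0.0706]]
diff along hx,hy -1.6261192192526602e-05 -0.0004655501353391344
[-3.1376  0.0014  0.6235]
```

```bash
sed -i 's/^H=.*/H=np.array([.5020,-.1903]); TH=2.1937/' h.py; python3 - <<'E'
from fit import *
import pickle
np.set_printoptions(precision=4,suppress=True)
s=imaging.grab_frame("scene")
a=atz(s,(408.6,260),.012); b=atz(s,(414.5,223.6),.031); print(a,b)
m=max(imaging.masks_of("cover_center",s),key=lambda r:-np.hypot(r["at"][0]-411,r["at"][1]-243)); print(m["at"],m["conf"])
d=(a-b)[:2]; yaw=np.arctan2(d[1],d[0]); c=a[:2]-.067*d/np.linalg.norm(d); print("yaw",np.degrees(yaw),c)
psi=yaw+np.pi/2
ty=np.array([np.sin(psi),-np.cos(psi)])
tgt=[*(c+.05*ty),.19]
for k in (0,np.pi): print(robot.ik(tgt,[np.pi,0,psi+k]))
robot.goto(tgt,[np.pi,0,psi])
o=robot.get_obs(); print(o["time"],o["position"],o["joints"])
w=imaging.grab_frame("wrist"); save(w,"k_w"); pickle.dump(w,open("w3.pkl","wb"))
E
```

```text
[0.6572 0.1941 0.012 ] [0.5395 0.2338 0.031 ]
[409.8, 166.5] 0.58
yaw -18.64769292313614 [0.5937 0.2155]
[ 0.2324  0.5996  1.3341 -0.      1.2079 -1.0129]
[0.2324 0.5996 1.3341 0.     1.2079 2.1287]
16.3333 [0.6413 0.1984 0.19  ] [ 0.2307  0.5994  1.3344 -0.0002  1.2079 -1.013 ]
```

View pics/k_w.png

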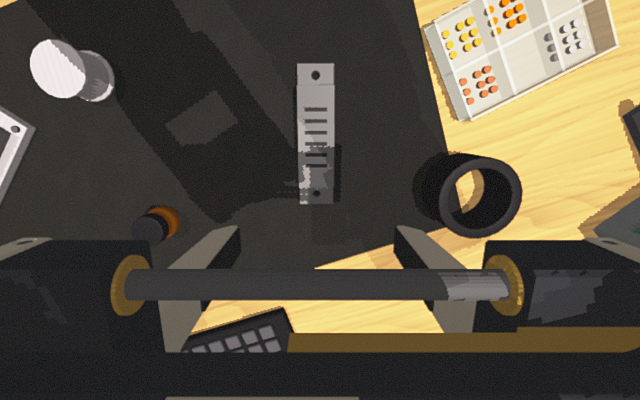

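```bash
python3 - <<'E'
from h import *
import pickle
w=pickle.load(open("w3.pkl","rb"))
for n,r0 in (("k1",55),("k2",130)):
    a=cv2.resize(w["img"][r0:r0+85,280:350,::-1],None,fx=7,fy=7,interpolation=cv2.INTER_CUBIC)
    cv2.imwrite(f"pics/{n}.png",cv2.convertScaleAbs(a,alpha=1.0 if n=="k1" else 1.6))
E
```

```text
(no output)
```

View pics/k1.png

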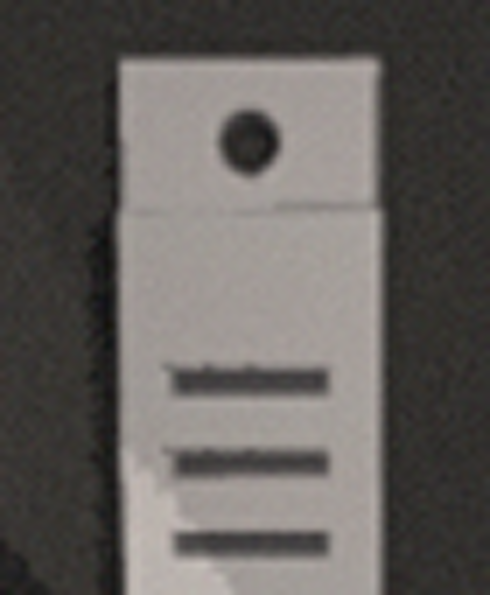

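View pics/k2.png

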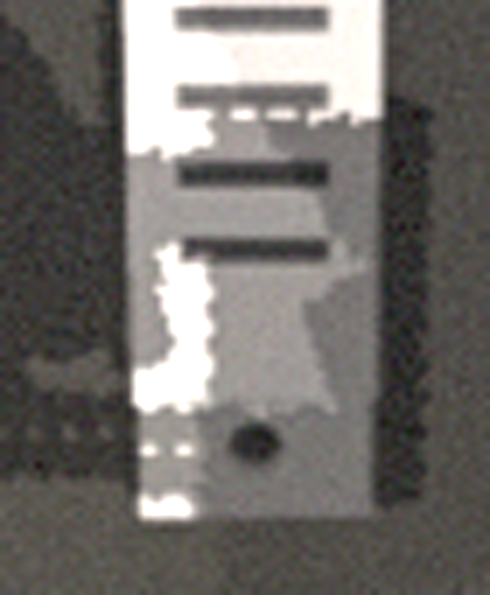

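```bash
python3 - <<'E'
from fit import *
import pickle
np.set_printoptions(precision=4,suppress=True)
w=pickle.load(open("w3.pkl","rb"))
PC=np.array([(-.067,0,.012),(-.079,-.02,.012),(-.079,.02,.012),(-.055,-.02,.031),(-.055,.02,.031),(.067,0,.012),(.079,-.02,.012),(.079,.02,.012)])
U=np.array([(315.7,75.3),(297,63.4),(334.1,63.4),(296.9,85),(334.6,84.6),(316.4,193.1),(299.7,204),(333.6,204)])-.3
for q0 in ([.594,.2155,-.325],[.594,.2155,-.325,0]):
    r=least_squares(lambda q:(proj(w,X(q,PC))-U).ravel(),q0,loss="soft_l1",f_scale=.5)
    print(r.x,np.degrees(r.x[2]));print((proj(w,X(r.x,PC))-U).T)
E
```

```text
[ 0.5894  0.2157 -0.3214] -18.4122929449024
[[-0.0088  0.2541 -0.1224 -0.3363  0.207   0.0654  0.4362 -0.6778]
 [ 0.069   0.2617  0.0299 -0.307  -0.1442  1.1056 -0.1151 -0.2985]]
[ 0.5894  0.2157 -0.3214  0.0001] -18.4125421188463
[[-0.0092  0.2459 -0.1149 -0.3452  0.215   0.0648  0.4294 -0.6721]
 [ 0.0576  0.2451  0.0135 -0.3149 -0.152   1.1408 -0.0766 -0.2599]]
```

```bash
python3 - <<'E'
from fit import *
import pickle
np.set_printoptions(precision=4,suppress=True)
C=np.array([.5894,.2157]); psi=-.3214+np.pi/2
robot.move_l([*C,.06],.2,[np.pi,0,psi])
robot.move_l([*C,.006],.1)
o=robot.get_obs(); print(o["time"],o["position"],o["force"])
fingers.close(55)
o=robot.get_obs(); print(o["time"],o["position"],o["opening"],o["force"])
robot.move_l([*C,.10],.15)
o=robot.get_obs(); print(o["time"],o["position"],o["opening"],o["force"],o["wrist_torque"])
w=imaging.grab_frame("wrist"); s=imaging.grab_frame("scene"); d=imaging.grab_frame("side")
save(w,"l_w"); save(s,"l_s",(350,160,490,280),5); save(d,"l_d",(180,180,300,270),6); pickle.dump((w,s,d),open("w4.pkl","wb"))
a,b=C,np.array([np.cos(-.3214),np.sin(-.3214)])
print(proj(w,np.array([[*(C-.067*b),.106]])))
E
```

```text
17.9333 [0.5897 0.2158 0.0063] [ 0.7246 -0.0292 -0.7556]
18.8167 [0.5894 0.2157 0.006 ] 0.42620180591988077 [-0.4462 -0.6987 -0.11  ]
19.5917 [0.5888 0.2155 0.0991] 0.4287310688848796 [ 0.2382 -0.3187 -2.3574] [ 0.0044 -0.1582  0.0243]
[[315.604 127.233]]
```

View pics/l_w.png

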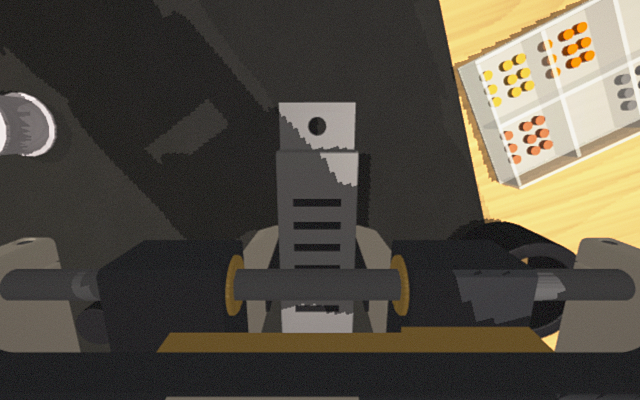

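View pics/l_s.png

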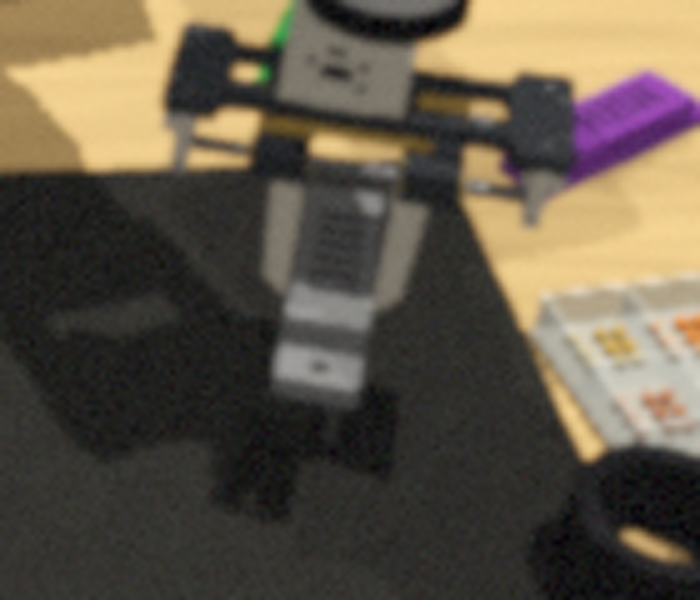

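View pics/l_d.png

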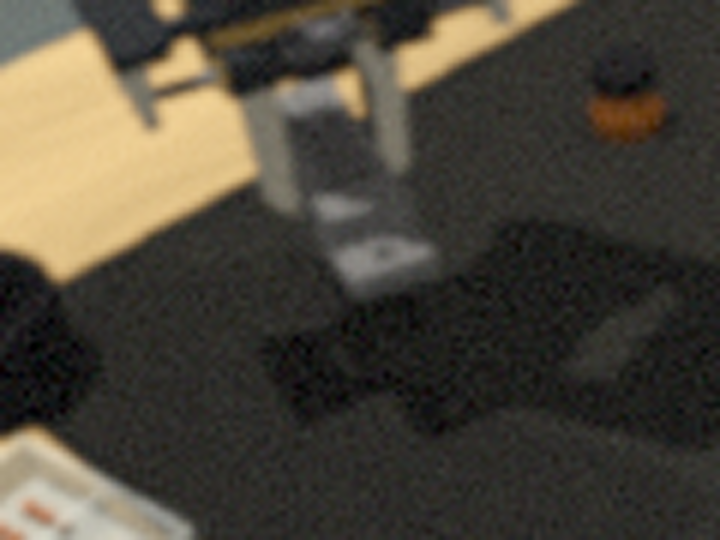

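```bash
python3 - <<'E'
from fit import *
import pickle
np.set_printoptions(precision=4,suppress=True)
o=robot.get_obs(); R=Ro.from_euler("xyz",o["eef_rot"]).as_matrix(); print(o["position"],o["eef_rot"],np.pi/2-.3214)
w=pickle.load(open("w4.pkl","rb"))[0]
c=-w["R"].T@w["t"]; print(R.T@(c-o["position"]), w["R"]@R)
for y in (-.067,-.079): print(proj(w,np.array([o["position"]+R@np.array([0,y,-.006])])))
E
```

```text
[0.5888 0.2155 0.0988] [-3.14    0.0011  1.2494] 1.2493963267948964
[ 0.0009 -0.0669 -0.1666] [[ 1.      0.0002 -0.0005]
 [-0.0003  0.9702 -0.2421]
 [ 0.0004  0.2421  0.9702]]
[[314.9989 126.2797]]
[[314.9602 102.6663]]
```

```bash
python3 - <<'E'
from fit import *
import pickle
np.set_printoptions(precision=5,suppress=True)
for n,pos,rot in (("w1",[.4725,-.1569,.1901],[np.pi,0,-2.356]),("w2",[.5305,-.2302,.1903],[-3.1413,-.0002,.6245]),("w3",[.6413,.1984,.19],[np.pi,0,np.radians(-18.6477)+np.pi/2]),("w4",[.5888,.2155,.0988],[-3.14,.0011,1.2494])):
    w=pickle.load(open(n+".pkl","rb")); w=w[0] if isinstance(w,tuple) else w
    R=Ro.from_euler("xyz",rot).as_matrix(); c=-w["R"].T@w["t"]; t=R.T@(c-np.array(pos)); print(n,t, "world dev",R@(t-np.array([0,-.0669,-.1664])), Ro.from_matrix(w["R"]@R).as_euler("xyz",degrees=True))
E
```

```text
w1 [-0.00065 -0.0657  -0.1663 ] world dev [-0.00039  0.00131 -0.0001 ] [13.95423  0.01112  0.00066]
w2 [ 0.00058 -0.06739 -0.16632] world dev [ 0.00019  0.00073 -0.00008] [13.98372 -0.0111  -0.01162]
w3 [ 0.00105 -0.06683 -0.16634] world dev [ 0.0004   0.00097 -0.00006] [13.98716  0.02865 -0.09325]
w4 [ 0.00095 -0.06693 -0.1666 ] world dev [0.00027 0.00091 0.0002 ] [14.01014 -0.02239 -0.01472]
```

```bash
sed -i 's/^H=.*/H=np.array([.5018,-.1913]); TH=2.1937/' h.py; python3 - <<'E'
from fit import *
import pickle
np.set_printoptions(precision=4,suppress=True)
p=robot.get_obs()["position"]
robot.move_l([p[0],p[1],.15],.2)
A=attf(0); print(A)
robot.goto(lane(0,0,.15-.016),A)
robot.move_l(lane(0,0,.082-.016),.12)
robot.pause(.2)
o=robot.get_obs(); print(o["time"],o["position"],lane(0,0,.066),o["eef_rot"],o["force"],o["opening"])
w=imaging.grab_frame("wrist"); s=imaging.grab_frame("scene")
save(w,"m_w"); save(s,"m_s",(205,150,335,260),6); pickle.dump((w,s),open("w5.pkl","wb"))
save(w,"m_w2",(250,70,390,250),4)
E
```

```text
[3.1416 0.     0.6229]
22.5917 [ 0.5022 -0.1914  0.0827] [ 0.5018 -0.1913  0.082 ] [ 3.1405 -0.0006  0.623 ] [ 0.0418  0.1804 -2.226 ] 0.4254019960545292
```

View pics/m_w2.png

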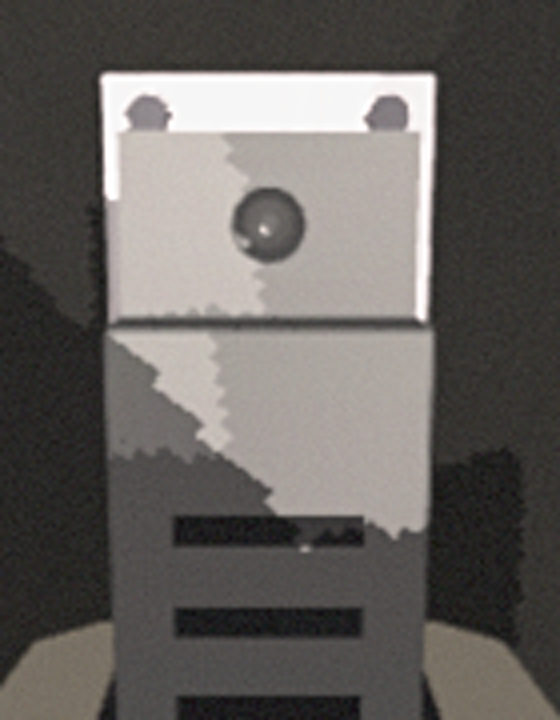

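View pics/m_s.png

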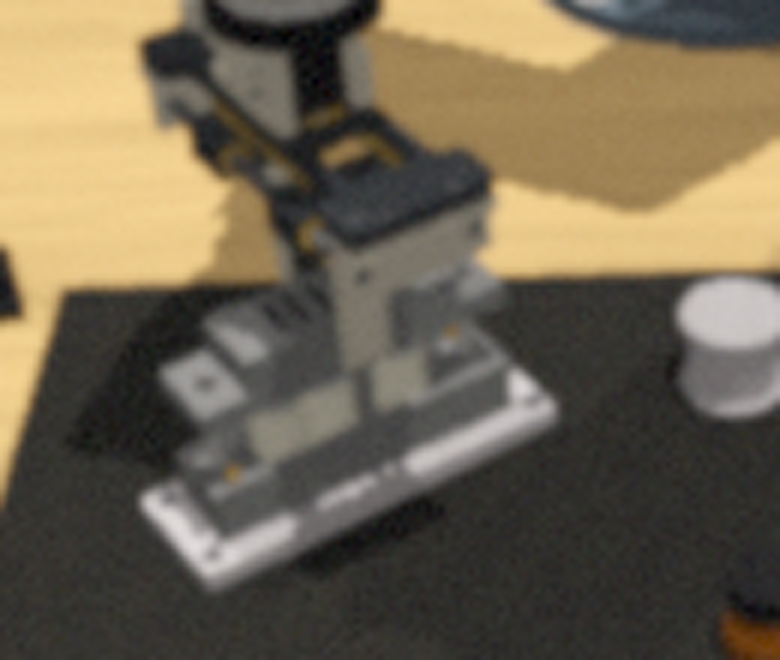

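The dowel tip shows through the ear hole almost centred: hole at crop (268,225), tip at (266,230). Descending with force checks.

```bash
python3 - <<'E'
from fit import *
np.set_printoptions(precision=4,suppress=True)
f0=-2.23
for z in (.070,.064,.060,.057,.054,.052):
    robot.move_l(lane(-.0003,0,z-.016),.06)
    o=robot.get_obs(); print(z,round(o["time"],2),o["position"],o["force"],o["wrist_torque"],round(o["opening"],4))
    if np.abs(o["force"]-[0,0,f0]).max()>12: print("STOP"); break
w=imaging.grab_frame("wrist"); s=imaging.grab_frame("scene"); 
save(w,"n_w",(250,70,390,250),4); save(s,"n_s",(205,150,335,260),6)
E
```

```text
0.07 23.04 [ 0.5016 -0.1914  0.0694] [-1.0287  0.3065 -2.3157] [-0.0351 -0.1425  0.036 ] 0.427
0.064 23.29 [ 0.5018 -0.1914  0.0636] [ 0.6882  0.6507 -1.9696] [-0.0117 -0.0827 -0.0375] 0.4273
0.06 23.54 [ 0.5019 -0.1915  0.0598] [ 1.0352  0.6701 -1.3378] [ 0.0083 -0.0899  0.0103] 0.4222
0.057 23.79 [ 0.5019 -0.1915  0.0569] [ 0.152   0.1104 -1.0695] [ 0.0374 -0.079   0.0827] 0.4274
0.054 24.04 [ 0.5019 -0.1915  0.0538] [ 0.1047 -0.4764 -1.2535] [-0.033  -0.116  -0.0049] 0.4277
0.052 24.29 [ 0.502  -0.1916  0.052 ] [ 0.3659  0.9975 -1.2911] [-0.0246 -0.1276  0.0027] 0.4272
```

View pics/n_w.png

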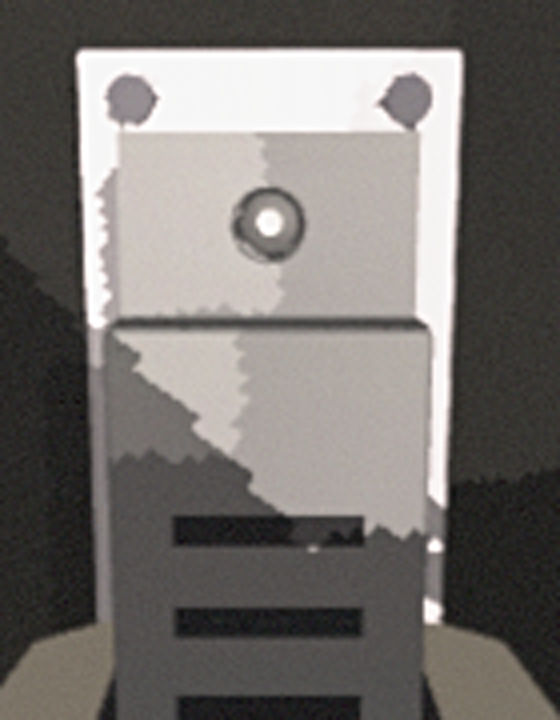

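View pics/n_s.png

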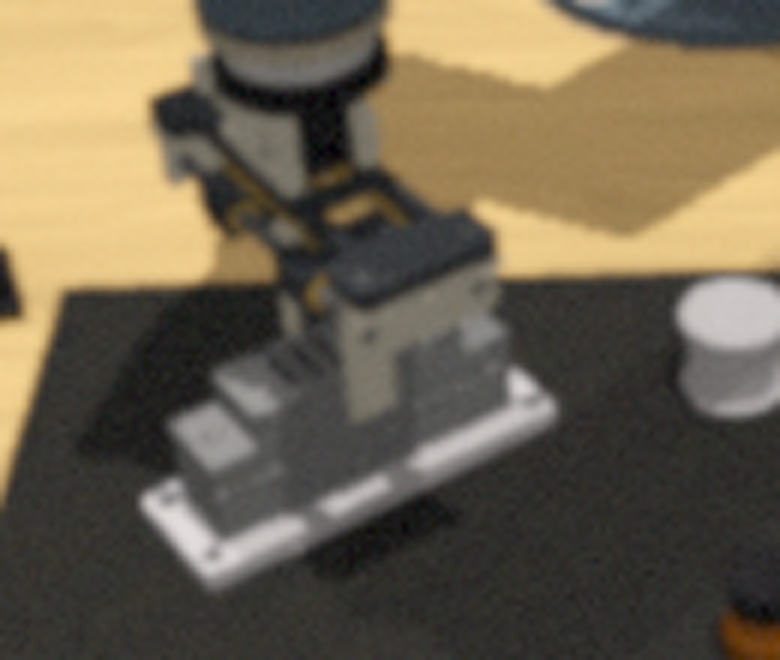

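```bash
python3 - <<'E'
from fit import *
np.set_printoptions(precision=4,suppress=True)
z=.0505
while z>.042:
    robot.move_l(lane(-.0003,0,z-.016),.03)
    o=robot.get_obs(); print(round(z,4),round(o["time"],2),o["position"],o["force"],o["wrist_torque"],round(o["opening"],4))
    if o["force"][2]>20 or np.abs(o["force"][:2]).max()>15: print("STOP"); break
    z-=.0007
robot.pause(.5)
o=robot.get_obs(); print(o["time"],o["position"],o["force"])
w=imaging.grab_frame("wrist"); s=imaging.grab_frame("scene"); d=imaging.grab_frame("side")
save(w,"p_w",(250,70,390,250),4); save(s,"p_s",(205,150,335,260),6); save(d,"p_d",(300,110,420,220),5)
E
```

```text
0.0505 24.64 [ 0.502  -0.1916  0.0506] [-0.3675  1.1956  1.4398] [ 0.1238  0.0335 -0.0741] 0.4241
0.0498 24.89 [ 0.502  -0.1916  0.0499] [-1.8077  0.076   3.8742] [ 0.0779  0.1132 -0.0582] 0.4248
0.0491 25.14 [ 0.502  -0.1916  0.0491] [-1.1109  0.532   4.0237] [0.1369 0.1023 0.0408] 0.424
0.0484 25.39 [ 0.502  -0.1916  0.0485] [-1.3589 -0.7559  4.6328] [ 0.0555  0.155  -0.0089] 0.4294
0.0477 25.64 [ 0.502  -0.1916  0.0478] [-2.1737 -0.0554  5.0947] [0.1213 0.1714 0.0234] 0.4258
0.047 25.89 [ 0.502  -0.1916  0.0471] [-0.7637  0.873   5.7767] [ 0.1791  0.1749 -0.0318] 0.4237
0.0463 26.14 [ 0.5021 -0.1916  0.0469] [-4.0762  1.6551 13.5805] [0.272  0.6042 0.0327] 0.4284
0.0456 26.39 [ 0.502  -0.1916  0.0469] [-7.31    1.5236 23.4415] [ 0.5082  1.2867 -0.0339] 0.4276
STOP
26.8917 [ 0.5021 -0.1916  0.0469] [-7.5787  3.3994 22.7697]
```

View pics/p_w.png

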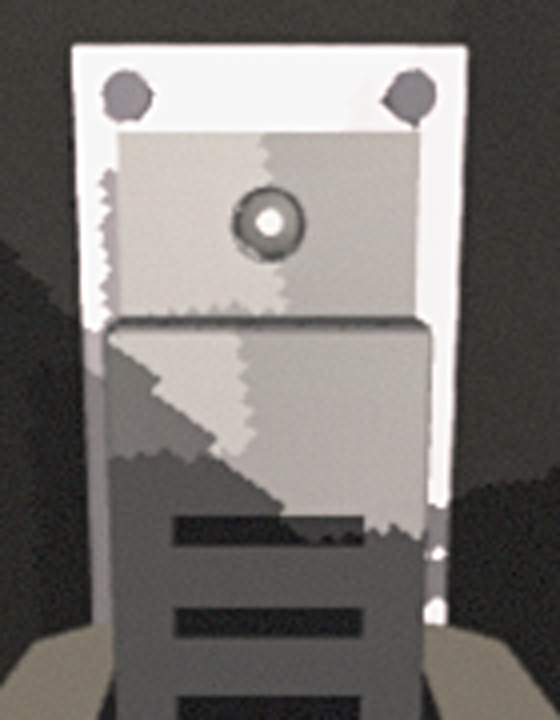

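View pics/p_s.png

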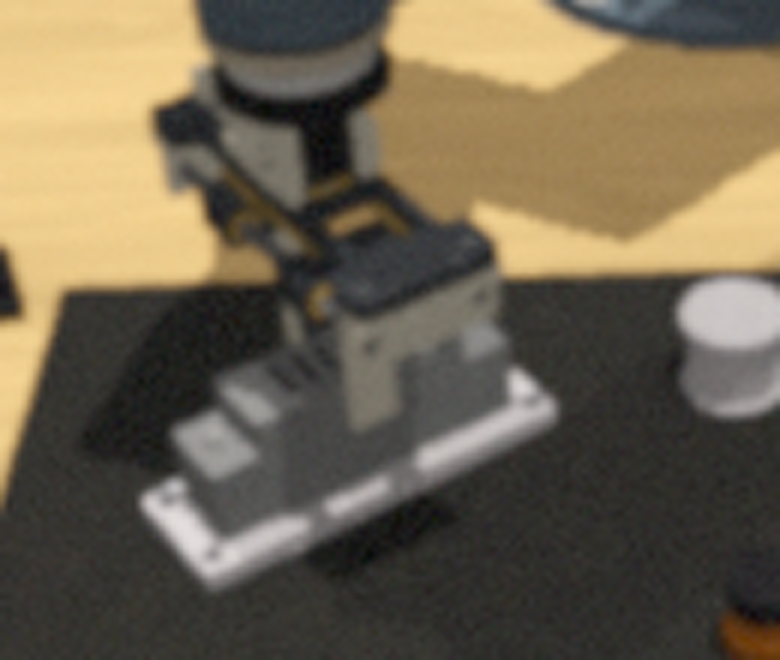

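View pics/p_d.png

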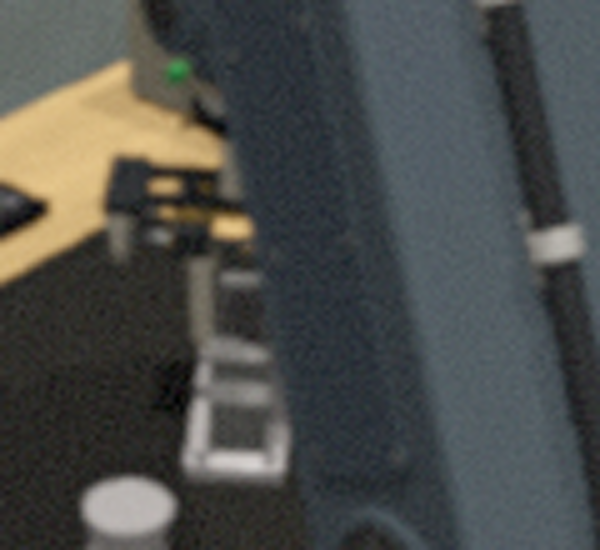

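The stiff stop is at TCP z = 46.9 mm, which puts the rim at about 41 mm. The force ramped up over the springs' 5 mm, then hit a hard stop. It is home and held.

```bash
python3 - <<'E'
from h import *
o=robot.get_obs(); print(o["time"],o["position"],o["force"],o["opening"])
order.hand_in()
E
```

```text
27.0417 [ 0.50209624 -0.19159024  0.04692444] [-7.29531889  2.69087364 22.16218747] 0.42662649859996477
the job is handed in; nothing more can be done
```

The job is done and handed in at 27.0 s, with the gripper still holding the cover pressed shut.

- **Cell:** I gripped the tipped cell, lifted it clear and turned it upright. I lowered it until it touched the lane floor, exactly where the floor was expected, and released it. The next scene picture showed all three cells standing.
- **Cover:** I took the grey cover and left the green and purple look-alikes alone. I lowered it over the cells onto the dowels and saw the tip of dowel_a through one ear hole, nearly centred. The other ear's hole was not visible to check directly.
- **Pressing home:** The force rose gently over the springs' 5 mm of travel, then hit a hard stop with the tool at 46.9 mm. That puts the cover's rim at about 41 mm, level with the joint face.
- **Final hold:** The push was steady at about 22 N on the wrist reading, roughly 24 N net of the cover's weight. The grip is set to 55 N and did not slip. A side force of about 8 N also remained.
- **Disagreement found:** The wrist camera's reported position was about 1 mm off in y from the robot's own pose. I corrected for it before fitting the cover.
- **Not checked:** I did not measure the bystander objects again at the end. No contact with any of them showed in the pictures.

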